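Step the carving stand round to the green marker

ROBOT

A 7-joint arm with a two-finger parallel gripper is mounted at the origin on the work surface. World frame = base frame: x ahead of the robot, y to its left, z up, the work surface at z = 0. Lengths are in mm, angles in rad, forces in N, time in s.
With the tool pointing down it reaches from about 400 to 925 mm from the base axis. Payload 4.1 kg.
Tool frame: the origin (TCP) lies at the very end of the fingers, on their centre line; the grasp point (between the pads) lies 19 mm behind it (r.pinch_z is the distance from the TCP to the grasp point, in mm); x points along the fingers, y is the direction in which the jaws open and shut, and the axes are right-handed (so a half turn about x gives the same grasp; the last joint's range is limited). The gripper opens to 85 mm and grips with 20 to 120 N. Pads are 22 mm wide; open, the fingers measure 114 mm over their backs; the gripper's body (76 mm by 85 mm) begins 54 mm behind the grasp point. The pads swing forward as they close: fully open they stand 13 mm farther back than shut.
Start: joints at [1.225, 0.398, 0.045, 1.537, -0.019, 1.207, -0.051], TCP at [158.832, -630.33, 231.347] pointing down, gripper open.
Joint ranges: [-2.82, 2.82], [-0.49, 2.23], [-1.37, 1.46], [0, 2.46], [-1.36, 4.5], [0.23, 2], [-2.94, 2.94]. Speed limits (rad/s): [2.57, 2.57, 3.14, 3.14, 3.14, 3.14, 3.14].

INTERFACE

Orientations are given as a unit quaternion [x, y, z, w].
In Python, from rig import r gives the robot as it stands.
- The arm moves only by the tool carry_out, never from a script. Its argument "targets" is text: rows parted by semicolons, each of 7 numbers parted by spaces: the shift along the tool's x, y, z in m, then the turn, a rotation vector about the tool's x, y, z in degrees, then the closure, from -1 (fully open) to 1 (shut). A call has 1 to 5 rows; each row shifts and turns the commanded pose from where the row before left it, along the tool's axes as they then stand; what a row does not reach is not made up. A row lasts 1/12 s, in which the tool goes at most 41.7 mm and 7.16 degrees, less where a joint would pass 70% of its speed; a pose out of reach is approached as far as the arm can. A call is refused whole if a number of a shift passes 0.0417 or a number of a turn 7.16, either way. A call with a gripper value outside its range is refused whole. The fingers move at their own pace and stop on an object; the grip force is fixed at half the most. Time passes only in rows, so rows that do not move let the fingers close. It gives the time, the measured TCP pose, the force and the opening at its end, in the units of the state.
- r.observe(): the state, without advancing time (a new reading comes with each control period).
- r.get_image(name): name is "scene" or "top"; returns the picture (480x640x3 uint8, blue, green, red); there is no depth.
- r.camera_model(name): a dict with "mtx" (3x3 intrinsics, pixels), "extrinsics" (4x4, takes a point from world to camera coordinates). Camera axes: x right, y down, z forward; pixel columns grow to the right and rows downward; lengths in mm; the calibration is good to about 2 mm. A picture is of the moment at which its call begins. camera_model takes no time and is no camera call.
- r.finish_job(): hands the job in, once; it reports no verdict.
The state is a dict: "time_s": time; "qpos": joint angles; "joint_velocities": joint speeds; "effort": joint torques, N m; "eef_pos": TCP position; "ee_rot": TCP orientation; "ft_force": force on the tool from outside, world axes, zero at the start; "torque": the same for the moment, N m; "width": finger opening in mm.
Only numpy, scipy, OpenCV 4.12 (cv2) and the standard library are available. Lean on these libraries where they do the work, as an engineer would, in place of code of your own. Each camera call takes 0.05 s, during which the arm holds its last target. There are 200 camera calls.

TASK

Set the indexing carving stand for the next cut of the rosette: with the fingers, push the black tab on its turntable round, click by click, until it points at the green marker, let the turntable settle in that notch, and take the hand away. Just push the tab, do not pinch it; keep off the carved rosette, and leave the loose things on the bench where they are.

Things in the scene. Friction and masses are not known exactly. Their poses are not given: they have to be found in the camera images.
- stand: Carving stand fixed to the bench: round base plate, 330 mm diameter, 12 mm thick. Origin: underside centre, on the turntable's axis; -x points to the middle notch, towards the robot. On it turns a scalloped steel wheel with a wooden disc (87 mm radius, top 46 mm above the bench) and a carved rosette (66 mm radius, to 64 mm high). On the +x side a block with a sprung roller, 45 mm high, makes the clicks.
- dial (a joint): Turntable angle, rad: 0 with the tab along the stand's -x, growing anticlockwise from above (the tab then goes towards the stand's -y). Nine notches 20 degrees (0.349) apart, -80 to 80 degrees; stops at +-1.62 rad. Let go, it settles in the nearest notch (snapping over half-way between two). Pushing it over takes 2 to 5 N at the tab; it starts within about 20 degrees of 0.
- tab_tip (a point): Middle of the outer end of the black tab: 128 mm from the axis, 41 mm above the bench; turns with it. x points to the turntable's axis, z up. The tab is an upright radial plate 10 mm thick, 92 to 128 mm from the axis, 19 to 63 mm above the bench, with a white line on top. Beside it only the base plate (top at 12 mm) and markers (top at 18 mm) lie below.
- green_marker: Round flat green plastic marker, 32 mm diameter, 5 mm thick, with one white pip, clipped on the rim of the stand's base plate. Origin: centre of its underside, 146 mm from the stand's axis, 12 mm above the bench. Which marker sits at which of the four places varies. They are at the -80, -40, 40 and 80 degree notches; there the tab points straight at the marker.
- blue_marker: Round flat blue plastic marker, 32 mm diameter, 5 mm thick, with two white pips, clipped on the rim of the stand's base plate. Origin: centre of its underside, 146 mm from the stand's axis, 12 mm above the bench. Which marker sits at which of the four places varies.
- yellow_marker: Round flat yellow plastic marker, 32 mm diameter, 5 mm thick, with three black pips, clipped on the rim of the stand's base plate. Origin: centre of its underside, 146 mm from the stand's axis, 12 mm above the bench. Which marker sits at which of the four places varies.
- red_marker: Round flat red plastic marker, 32 mm diameter, 5 mm thick, with four white pips, clipped on the rim of the stand's base plate. Origin: centre of its underside, 146 mm from the stand's axis, 12 mm above the bench. Which marker sits at which of the four places varies.
- gouge_a: Carving gouge with a pale wooden handle, lying down, 240 mm long, 24 mm thick. Origin under the joint of handle (towards its -x) and blade (+x). Loose; leave it alone.
- gouge_b: Carving gouge with a dark wooden handle, same size and origin as gouge_a. Loose; leave it alone.
- mallet: Round dark wooden mallet standing on its head, 84 mm across, 190 mm tall. Origin: centre of its underside. Loose; leave it alone.
- wax_tin: Low round brass-coloured tin with a white lid, 68 mm diameter, 45 mm tall. Origin: centre of its underside. Loose; leave it alone.
- oil_bottle: Amber oil bottle, 52 mm diameter, 130 mm tall. Origin: centre of its underside. Loose; leave it alone.
- sanding_block: Cork sanding block 100 x 60 x 35 mm. Origin: centre of its underside. Loose; leave it alone.
- mug: Blue mug, 80 mm diameter, 95 mm tall. Origin: centre of its underside. Loose; leave it alone.

How it is judged (in metres and radians):
On the way:
1. the fingers push the tab ((contact force between the fingers and dial_c5 above 0.5 N or contact force between the fingers and dial_c6 above 0.5 N)), for 0.1 s.
At the end, for the whole second after the job is handed in: The tab points at the green marker: the marker's centre lies within 10 mm sideways of the tab's centre line, beyond its end; the turntable is at rest (below 0.05 rad/s) (y of green_marker in the frame of tab_tip between -0.01 and 0.01 m and x of green_marker in the frame of tab_tip below 0 m and velocity of joint dial between -0.05 and 0.05 rad/s); the robot touches nothing.
It fails at once if a loose thing on the bench is moved more than 20 mm (distance of any of gouge_a, gouge_b, mallet, wax_tin, oil_bottle, sanding_block, mug from where it was at the start of the episode above 0.02 m).
It fails at once if the fingers press on the carved rosette (contact force between the fingers and dial_c2 above 2 N or contact force between the fingers and dial_c3 above 2 N).
It fails at once if the tab is pinched (fingers press on both of its sides at once) (contact force between the fingers and dial_c5 above 1 N and contact force between the fingers and dial_c6 above 1 N).
It also fails if it takes over 40 s, if anything falls off the work surface, if the arm or the gripper's body presses on something with over 40 N, if the wrist force passes 120 N, or if a joint passes its speed limit or range.

## Working session

There is one attempt and no reset: what is moved stays moved. The work goes in short steps, Python scripts to look and compute and a tool call to move; the robot and the scene stay as the last step left them, time stands still between calls to the robot, and variables do not carry over. Pictures are saved under pics/ and viewed, about 8 in all and at most 12, crops included, and the job is handed in when it is done.

Besides the shell and the picture viewer there is one more tool, called by a JSON object that holds its "method" and its "body", one argument or row to a line. carry_out: Moves the arm, as the interface text tells. Its arguments: {"type":"object","properties":{"targets":{"type":"string"}},"required":["targets"]}

```bash
mkdir -p pics; python3 - <<'E'
from rig import r
import cv2
for n in("top","scene"):
    cv2.imwrite(f"pics/{n}0.png",r.get_image(n)); c=r.camera_model(n); print(n,c["mtx"],c["extrinsics"])
print(r.observe())
E
```

```text
top [[507.63645881   0.         324.66547371]
 [  0.         507.63645881 237.86780933]
 [  0.           0.           1.        ]] [[-1.02877910e-03 -9.99927453e-01  1.20012870e-02 -6.13774848e+00]
 [-9.96044999e-01 -4.16095064e-05 -8.88502016e-02  6.05725358e+02]
 [ 8.88442551e-02 -1.20452291e-02 -9.95972696e-01  1.26454563e+03]
 [ 0.00000000e+00  0.00000000e+00  0.00000000e+00  1.00000000e+00]]
scene [[574.14966355   0.         321.50200121]
 [  0.         574.14966355 239.15249636]
 [  0.           0.           1.        ]] [[-5.34115495e-01  8.45321169e-01  1.23595689e-02  3.23835759e+02]
 [ 5.56830231e-01  3.62758035e-01 -7.47226005e-01 -2.93612013e+02]
 [-6.36129493e-01 -3.92222806e-01 -6.64455069e-01  1.90374490e+03]
 [ 0.00000000e+00  0.00000000e+00  0.00000000e+00  1.00000000e+00]]
{'time_s': 0.1, 'qpos': array([ 1.22501703,  0.39912954,  0.04499182,  1.53773389, -0.01869456,
        1.20691304, -0.05070925]), 'joint_velocities': array([ 3.43282144e-04, -1.12045965e-03, -4.12753946e-05, -2.26986230e-03,
       -3.08755215e-04,  3.25004168e-04,  1.53651720e-04]), 'effort': array([ 3.54944503e-03, -4.76255679e+01,  1.37018088e+00, -2.54949743e+01,
        1.20880752e-02,  4.88928461e-03, -1.92108524e-05]), 'eef_pos': array([ 158.69460802, -629.74814119,  230.36796452]), 'ee_rot': array([-0.70160881, -0.08769222,  0.70183944, -0.08646708]), 'ft_force': array([ 0.16062487,  1.07947235, -0.46902946]), 'torque': array([0.00879879, 0.03453791, 0.02297406]), 'width': 85.23583957126094}
```

View pics/top0.png

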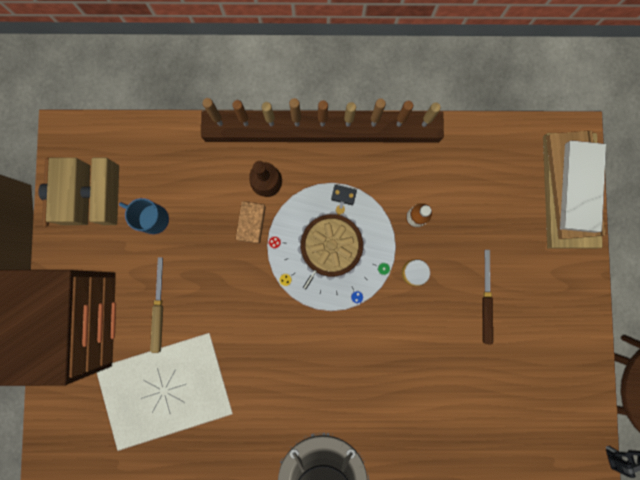

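View pics/scene0.png

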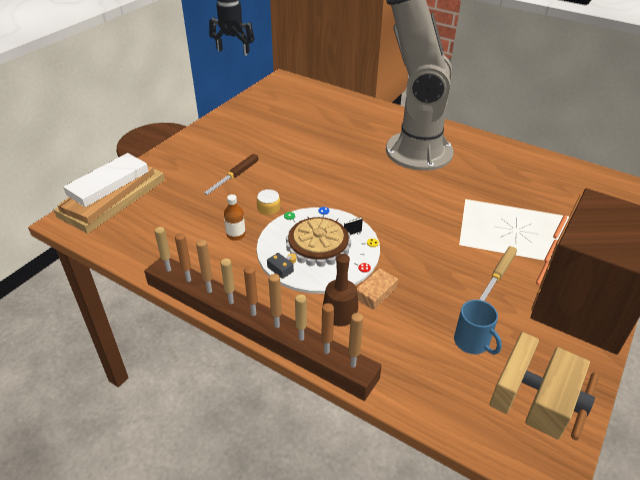

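The top view shows the markers at about green (384,268), blue (357,297), yellow (286,280) and red (275,242). The tab's white line is near (308,282), and the tin (417,272) lies beyond green.

```bash
cat > h.py <<'E'
from rig import r
import cv2, numpy as np
def ray(n,uv,z):
    c=r.camera_model(n);E=c["extrinsics"];R=E[:3,:3];o=-R.T@E[:3,3]
    d=R.T@np.linalg.solve(c["mtx"],[uv[0],uv[1],1]);return (o+d*(z-o[2])/d[2])[:2]
E
python3 - <<'E'
from h import *
im=r.get_image("top");h=cv2.cvtColor(im,cv2.COLOR_BGR2HSV)
ms={}
roi=np.zeros(im.shape[:2],np.uint8);cv2.circle(roi,(332,246),66,255,-1)
for n,lo,hi in(("green",45,75),("blue",105,128),("yellow",22,32),("red",0,6)):
    m=cv2.inRange(h,(lo,150,90),(hi,255,255))&roi
    k,_,st,ce=cv2.connectedComponentsWithStats(m);i=1+np.argmax(st[1:,4])
    (u,v),_=cv2.minEnclosingCircle(cv2.findNonZero((st is not None)*(ce is not None)*np.uint8(np.equal(_,0)) if 0 else np.uint8(cv2.connectedComponents(m)[1]==i)))
    ms[n]=ray("top",(u,v),17);print(n,u,v,st[i,4],ms[n])
# circle r=146 through markers
from scipy.optimize import least_squares
P=np.array(list(ms.values()))
ang={'green':80,'blue':40,'yellow':-40,'red':-80}
a=np.radians([ang[n] for n in ms])
def f(p): # stand centre, yaw; dir(-x) rotated ccw by a
    t=p[2]+np.pi+a;return (p[:2]+146*np.c_[np.cos(t),np.sin(t)]-P).ravel()
s=least_squares(f,[600,0,0]);print("stand",s.x,s.fun.round(1))
x,y,t=s.x
print("tab line at", [np.degrees((np.arctan2(*(ray("top",q,63)-s.x[:2])[::-1])-t-np.pi+np.pi)%(2*np.pi)-np.pi) for q in((308,282),(311,277))])
for n,q,z in(("tin",(417,272),45),("bottle",(426,211),130),("block",(251,222),35),("mallet",(262,172),190)):print(n,ray("top",q,z))
cv2.imwrite("pics/c1.png",cv2.resize(im[170:320,250:450],None,fx=4,fy=4,interpolation=cv2.INTER_CUBIC))
E
```

```text
green 383.5 268.375 61 [ 528.39925565 -156.74557647]
blue 356.76666259765625 296.76666259765625 66 [456.44056094 -87.93587719]
yellow 285.0 279.5 92 [500.31845237  94.42829905]
red 274.1499938964844 242.0 48 [595.99230944 122.73557482]
stand [ 5.86968356e+02 -2.29824437e+01 -2.36957943e-01] [ 0.2 -0.  -0.2 -0.  -0.   0.1  0.1 -0. ]
tab line at [np.float64(-18.322200638642023), np.float64(-18.458460459781662)]
tin [ 518.48709362 -236.90345344]
bottle [ 660.1316974  -244.15180425]
block [645.32249599 180.08208504]
mallet [739.60248827 136.04308987]
```

View pics/c1.png

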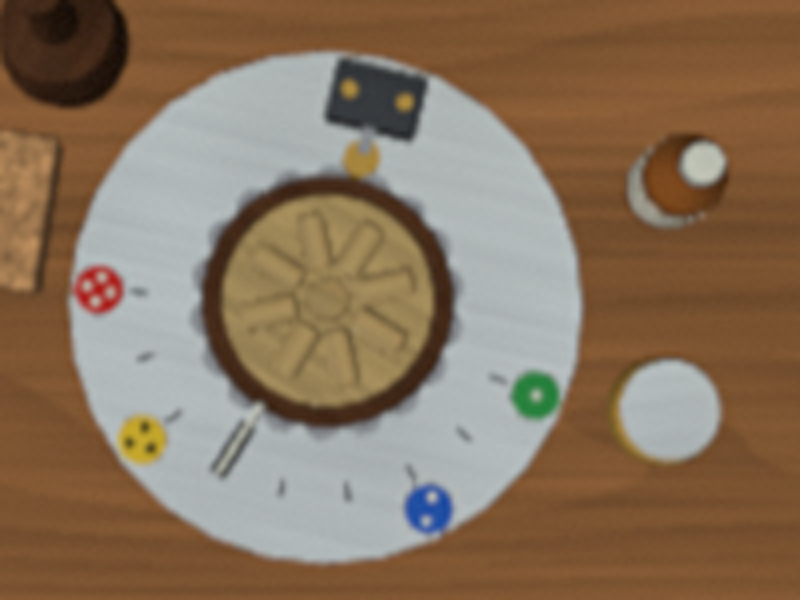

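The stand is at (587,-23) with yaw -13.6°. The tab is in the -20° notch and green is at +80°, so the turntable must turn 100° anticlockwise: world angle 146.4° to 246.4°. Next I check the tool axes.

```bash
cat >> h.py <<'E'
from scipy.spatial.transform import Rotation as Ro
C=np.array([587.,-23.])
def st():
    o=r.observe();R=Ro.from_quat(o["ee_rot"]).as_matrix();p=o["eef_pos"];d=p[:2]-C
    print("t",o["time_s"],"p",p.round(1),"q",o["qpos"].round(2),"F",o["ft_force"].round(1),"w",round(o["width"],1))
    print("yaw of tool y",np.degrees(np.arctan2(R[1,1],R[0,1])).round(1),"polar",np.hypot(*d).round(1),(np.degrees(np.arctan2(d[1],d[0]))%360).round(1),"x axis",R[:,0].round(3))
    return p,R
def to(x,y,z): 
    p,R=st();print("tool shift",(R.T@(np.array([x,y,z])-p)).round(1))
E
python3 -c "
from h import *
to(480,0,230);p,R=st();print(R.round(2))"
```

```text
t 0.15 p [ 158.7 -629.8  230.5] q [ 1.22  0.4   0.05  1.54 -0.02  1.21 -0.05] F [-0.6  0.8  0.1] w 85.5
yaw of tool y -75.9 polar 742.7 234.8 x axis [-0.     0.001 -1.   ]
tool shift [   1.3 -532.2 -465.5]
t 0.15 p [ 158.7 -629.8  230.5] q [ 1.22  0.4   0.05  1.54 -0.02  1.21 -0.05] F [-0.6  0.8  0.1] w 85.5
yaw of tool y -75.9 polar 742.7 234.8 x axis [-0.     0.001 -1.   ]
[[-0.    0.24 -0.97]
 [ 0.   -0.97 -0.24]
 [-1.   -0.    0.  ]]
```

{"method": "carry_out", "body": {
  "targets": "0 -0.025 -0.022 0 0 0 1; 0 -0.025 -0.022 0 0 0 1; 0 -0.025 -0.022 0 0 0 1; 0 -0.025 -0.022 0 0 0 1; 0 -0.025 -0.022 0 0 0 1"
}}

```text
time_s: 0.57
eef_pos: [235.3, -480.5, 231.0]
ee_rot: [-0.702, -0.087, 0.702, -0.087]
ft_force: [0.3, 0.1, -0.1]
width: 25.7
```

{"method": "carry_out", "body": {
  "targets": "0 -0.025 -0.022 0 0 0 1; 0 -0.025 -0.022 0 0 0 1; 0 -0.025 -0.022 0 0 0 1; 0 -0.025 -0.022 0 0 0 1; 0 -0.025 -0.022 0 0 0 1"
}}

```text
time_s: 0.98
eef_pos: [311.3, -332.5, 231.2]
ee_rot: [-0.702, -0.087, 0.702, -0.087]
ft_force: [-0.0, -0.9, -0.9]
width: -0.0
```

{"method": "carry_out", "body": {
  "targets": "0 -0.025 -0.022 0 0 0 1; 0 -0.025 -0.022 0 0 0 1; 0 -0.025 -0.022 0 0 0 1; 0 -0.025 -0.022 0 0 0 1; 0 -0.025 -0.022 0 0 0 1"
}}

```text
time_s: 1.4
eef_pos: [387.4, -184.5, 231.3]
ee_rot: [-0.702, -0.087, 0.702, -0.087]
ft_force: [1.3, -0.7, -0.7]
width: 0.0
```

{"method": "carry_out", "body": {
  "targets": "0 -0.025 -0.022 0 0 0 1; 0 -0.025 -0.022 0 0 0 1; 0 -0.025 -0.022 0 0 0 1; 0 -0.025 -0.022 0 0 0 1; 0 -0.025 -0.022 0 0 0 1"
}}

```text
time_s: 1.82
eef_pos: [463.6, -36.5, 231.3]
ee_rot: [0.702, 0.087, -0.702, 0.087]
ft_force: [0.5, -0.8, 0.6]
width: -0.3
```

{"method": "carry_out", "body": {
  "targets": "0 0 0 -6 0 0 1; 0 0 0 -6 0 0 1; 0 0 0 -6 0 0 1; 0 0 0 -6 0 0 1; 0 0 0 0 0 0 1"
}}

```text
time_s: 2.23
eef_pos: [463.1, -37.9, 231.0]
ee_rot: [-0.668, -0.232, 0.668, -0.232]
ft_force: [-0.7, -0.9, -0.4]
width: 0.1
```

```bash
python3 -c "
from h import *
a=np.radians(126);to(*(C+114*np.array([np.cos(a),np.sin(a)])),230)"
```

```text
t 2.2333 p [463.1 -37.9 231. ] q [ 0.5   0.08 -0.53  1.95  0.05  1.12 -0.96] F [-0.7 -0.9 -0.4] w 0.1
yaw of tool y -51.8 polar 124.8 186.9 x axis [-0.001 -0.    -1.   ]
tool shift [   1.   -48.9 -111. ]
```

{"method": "carry_out", "body": {
  "targets": "0 -0.0122 -0.0277 0 0 0 1; 0 -0.0122 -0.0277 0 0 0 1; 0 -0.0122 -0.0277 0 0 0 1; 0 -0.0122 -0.0277 0 0 0 1; 0 0 0 0 0 0 1"
}}

```text
time_s: 2.65
eef_pos: [522.0, 75.7, 231.7]
ee_rot: [0.669, 0.234, -0.666, 0.231]
ft_force: [0.7, 0.6, 0.2]
width: 0.1
```

{"method": "carry_out", "body": {
  "targets": "0.03 0 0 0 0 0 1; 0.03 0 0 0 0 0 1; 0.03 0 0 0 0 0 1; 0.03 0 0 0 0 0 1; 0 0 0 0 0 0 1"
}}

```text
time_s: 3.07
eef_pos: [515.4, 67.2, 105.9]
ee_rot: [-0.664, -0.231, 0.673, -0.23]
ft_force: [-0.8, 0.2, 0.1]
width: 0.2
```

```bash
python3 -c "
from h import *
a=np.radians(126);to(*(C+114*np.array([np.cos(a),np.sin(a)])),29)
im=r.get_image('scene');cv2.imwrite('pics/s2.png',cv2.resize(im[120:320,220:440],None,fx=3,fy=3))"
```

```text
t 3.0667 p [515.4  67.2 105.9] q [ 0.27  0.36 -0.58  1.96  0.24  0.91 -1.34] F [-0.8  0.2  0.1] w 0.2
yaw of tool y -52.0 polar 115.1 128.5 x axis [-0.012 -0.002 -1.   ]
tool shift [76.8  1.7 -5.7]
```

View pics/s2.png

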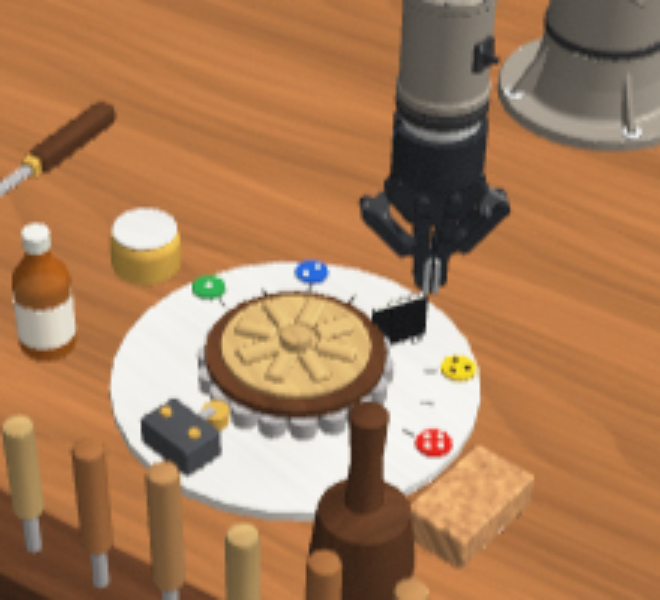

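The shut fingers hang above the plate, to the clockwise (yellow) side of the tab. The wide knuckles sit about 60 mm above the tips, so they clear the rosette. I'm descending now.

{"method": "carry_out", "body": {
  "targets": "0.02 0 -0.005 0 0 0 1; 0.02 0 0 0 0 0 1; 0.018 0 0 0 0 0 1; 0.015 0 0 0 0 0 1; 0 0 0 0 0 0 1"
}}

```text
time_s: 3.53
eef_pos: [523.7, 71.4, 37.8]
ee_rot: [-0.668, -0.231, 0.669, -0.23]
ft_force: [-0.1, -0.7, -0.3]
width: 0.2
```

```bash
python3 -c "
from h import *
a=np.radians(130);to(*(C+114*np.array([np.cos(a),np.sin(a)])),32)"
```

```text
t 3.5333 p [523.7  71.4  37.8] q [ 0.22  0.47 -0.54  1.99  0.34  0.78 -1.42] F [-0.1 -0.7 -0.3] w 0.2
yaw of tool y -51.9 polar 113.6 123.8 x axis [-0.002 -0.001 -1.   ]
tool shift [ 5.8 -0.6 12.2]
```

{"method": "carry_out", "body": {
  "targets": "0.002 -0.0003 0.005 -0.4 0 0 1; 0.002 -0.0002 0.005 -0.4 0 0 1; 0 0.0001 0.005 -2.5 0 0 1; 0 0.0001 0.005 -2.5 0 0 1; 0 0.0001 0.005 -2.5 0 0 1"
}}

```text
time_s: 3.95
eef_pos: [505.6, 55.5, 35.9]
ee_rot: [0.65, 0.279, -0.649, 0.28]
ft_force: [0.2, -0.5, -1.1]
width: 0.0
```

{"method": "carry_out", "body": {
  "targets": "0 0.0001 0.005 -2.5 0 0 1; 0 0.0001 0.005 -2.5 0 0 1; 0 0.0001 0.005 -2.5 0 0 1; 0 0.0001 0.005 -2.5 0 0 1; 0 0.0001 0.005 -2.5 0 0 1"
}}

```text
time_s: 4.37
eef_pos: [491.2, 37.1, 36.1]
ee_rot: [0.617, 0.348, -0.614, 0.349]
ft_force: [0.2, 2.1, -1.0]
width: 0.0
```

```bash
python3 -c "
from h import *
st()
im=r.get_image('scene');cv2.imwrite('pics/s3.png',cv2.resize(im[120:320,220:440],None,fx=3,fy=3))"
```

```text
t 4.3667 p [491.2  37.1  36.1] q [ 0.37  0.43 -0.63  2.08  0.37  0.74 -1.04] F [ 0.2  2.1 -1. ] w 0.0
yaw of tool y -30.9 polar 113.2 147.9 x axis [ 0.004  0.001 -1.   ]
```

View pics/s3.png

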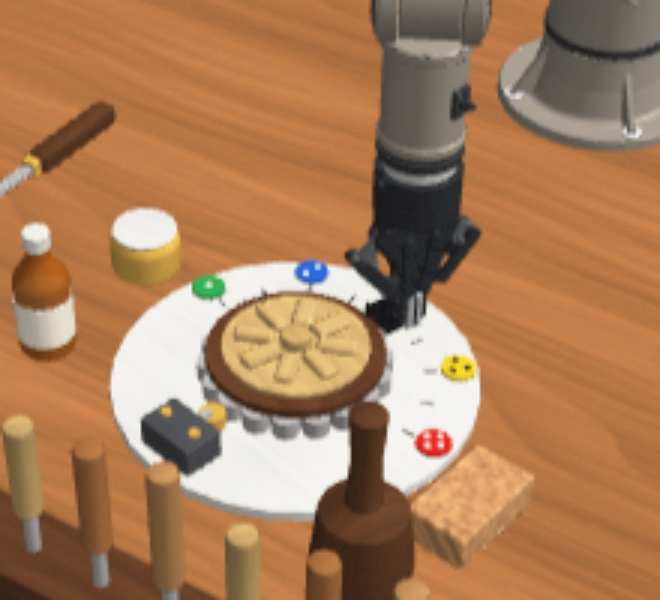

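The fingers are pushing the tab from the correct side with about 2 N, and the knuckles are clear of the rosette.

{"method": "carry_out", "body": {
  "targets": "0 0.0001 0.005 -2.5 0 0 1; 0 0.0001 0.005 -2.5 0 0 1; 0 0.0001 0.005 -2.5 0 0 1; 0 0.0001 0.005 -2.5 0 0 1; 0 0.0001 0.005 -2.5 0 0 1"
}}

```text
time_s: 4.83
eef_pos: [480.4, 14.7, 35.7]
ee_rot: [0.575, 0.413, -0.572, 0.413]
ft_force: [0.5, 5.6, -1.4]
width: 0.2
```

{"method": "carry_out", "body": {
  "targets": "0 0.0001 0.005 -2.5 0 0 1; 0 0.0001 0.005 -2.5 0 0 1; 0 0.0001 0.005 -2.5 0 0 1; 0 0.0001 0.005 -2.5 0 0 1; 0 0.0001 0.005 -2.5 0 0 1"
}}

```text
time_s: 5.25
eef_pos: [474.7, -11.1, 35.5]
ee_rot: [0.526, 0.472, -0.525, 0.474]
ft_force: [1.2, -0.3, 0.2]
width: -0.3
```

{"method": "carry_out", "body": {
  "targets": "0 0.0001 0.005 -2.5 0 0 1; 0 0.0001 0.005 -2.5 0 0 1; 0 0.0001 0.005 -2.5 0 0 1; 0 0.0001 0.005 -2.5 0 0 1; 0 0.0001 0.005 -2.5 0 0 1"
}}

```text
time_s: 5.67
eef_pos: [474.5, -35.1, 35.5]
ee_rot: [0.471, 0.527, -0.47, 0.528]
ft_force: [-0.8, 2.8, 0.1]
width: -0.3
```

```bash
python3 -c "
from h import *
st()"
```

```text
t 5.6667 p [474.5 -35.1  35.5] q [ 0.64  0.44 -0.78  2.11  0.45  0.76 -0.32] F [-0.8  2.8  0.1] w -0.3
yaw of tool y 6.5 polar 113.2 186.2 x axis [ 0.002  0.    -1.   ]
```

{"method": "carry_out", "body": {
  "targets": "0 0.0001 0.005 -2.5 0 0 1; 0 0.0001 0.005 -2.5 0 0 1; 0 0.0001 0.005 -2.5 0 0 1; 0 0.0001 0.005 -2.5 0 0 1; 0 0.0001 0.005 -2.5 0 0 1"
}}

```text
time_s: 6.08
eef_pos: [479.6, -60.0, 35.4]
ee_rot: [0.411, 0.575, -0.411, 0.576]
ft_force: [-2.5, 5.3, 2.4]
width: 0.3
```

{"method": "carry_out", "body": {
  "targets": "0 0.0001 0.005 -2.5 0 0 1; 0 0.0001 0.005 -2.5 0 0 1; 0 0.0001 0.005 -2.5 0 0 1; 0 0.0001 0.005 -2.5 0 0 1; 0 0.0001 0.005 -2.5 0 0 1"
}}

```text
time_s: 6.5
eef_pos: [490.6, -83.0, 35.5]
ee_rot: [0.345, 0.616, -0.345, 0.618]
ft_force: [0.6, 0.6, -0.4]
width: 0.2
```

{"method": "carry_out", "body": {
  "targets": "0 0.0001 0.005 -2.5 0 0 1; 0 0.0001 0.005 -2.5 0 0 1; 0 0.0001 0.005 -2.5 0 0 1; 0 0.0001 0.005 -2.5 0 0 1; 0 0.0001 0.005 -2.5 0 0 1"
}}

```text
time_s: 6.92
eef_pos: [504.7, -102.2, 35.3]
ee_rot: [0.276, 0.651, -0.277, 0.651]
ft_force: [-2.4, 2.7, 1.8]
width: -0.0
```

```bash
python3 -c "
from h import *
st()
im=r.get_image('scene');cv2.imwrite('pics/s4.png',cv2.resize(im[120:320,220:440],None,fx=3,fy=3))"
```

```text
t 6.9167 p [ 504.7 -102.2   35.3] q [ 0.83  0.55 -0.9   2.02  0.58  0.85  0.37] F [-2.4  2.7  1.8] w -0.0
yaw of tool y 44.0 polar 114.3 223.9 x axis [-0.001 -0.001 -1.   ]
```

View pics/s4.png

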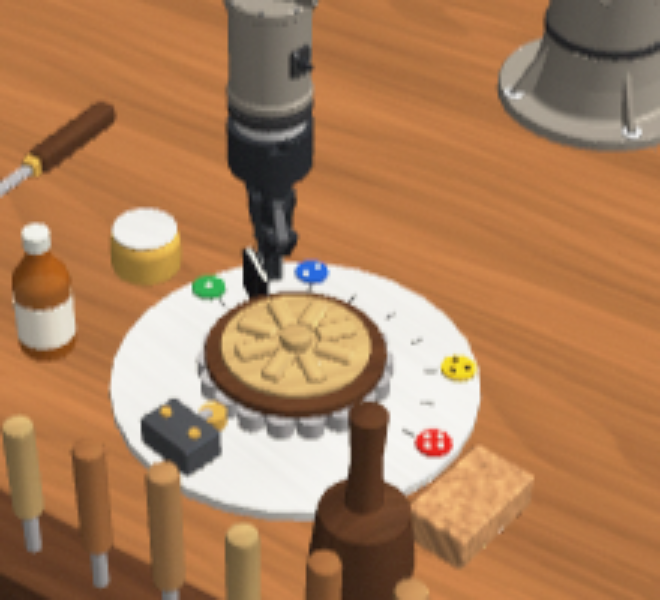

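The tab stands between the 60° notch and green, with about 4 N on it, so there is one more click to push. Then I hold, back off and rise.

{"method": "carry_out", "body": {
  "targets": "0 0.0001 0.005 -2.5 0 0 1; 0 0.0001 0.005 -2.5 0 0 1; 0 0.0001 0.005 -2.5 0 0 1; 0 0.0001 0.005 -2.5 0 0 1; 0 0 0 0 0 0 1"
}}

```text
time_s: 7.38
eef_pos: [521.4, -117.1, 35.2]
ee_rot: [0.219, 0.671, -0.22, 0.673]
ft_force: [-0.3, -0.8, 0.9]
width: -0.2
```

{"method": "carry_out", "body": {
  "targets": "0 0 0 0 0 0 1; 0 0 -0.005 0 0 0 1; 0 0 -0.01 0 0 0 1; 0 0 -0.01 0 0 0 1; 0 0 0 0 0 0 1"
}}

```text
time_s: 7.8
eef_pos: [497.2, -99.1, 34.0]
ee_rot: [0.218, 0.674, -0.218, 0.672]
ft_force: [-0.9, 0.4, -0.2]
width: 0.2
```

{"method": "carry_out", "body": {
  "targets": "-0.03 0 0 0 0 0 1; -0.03 0 0 0 0 0 1; -0.03 0 0 0 0 0 1; -0.03 0 0 0 0 0 1; -0.03 0 0 0 0 0 1"
}}

```text
time_s: 8.22
eef_pos: [499.5, -100.5, 185.5]
ee_rot: [0.218, 0.673, -0.219, 0.672]
ft_force: [1.3, -0.5, 0.2]
width: -0.2
```

{"method": "carry_out", "body": {
  "targets": "0 -0.02 -0.03 0 0 0 1; 0 -0.02 -0.03 0 0 0 1; 0 0 -0.03 0 0 0 1; 0 0 -0.03 0 0 0 1; 0 0 0 0 0 0 1"
}}

```text
time_s: 8.63
eef_pos: [374.4, -60.8, 183.5]
ee_rot: [0.213, 0.673, -0.224, 0.672]
ft_force: [-0.5, 0.9, 0.5]
width: -0.0
```

```bash
python3 -c "
from h import *
st()
im=r.get_image('top');cv2.imwrite('pics/t5.png',cv2.resize(im[170:320,250:450],None,fx=4,fy=4))"
```

```text
t 8.6333 p [374.4 -60.8 183.5] q [ 1.38 -0.06 -1.28  2.16 -0.05  1.    1.07] F [-0.5  0.9  0.5] w -0.0
yaw of tool y 54.0 polar 216.0 190.1 x axis [-0.006 -0.014 -1.   ]
```

View pics/t5.png

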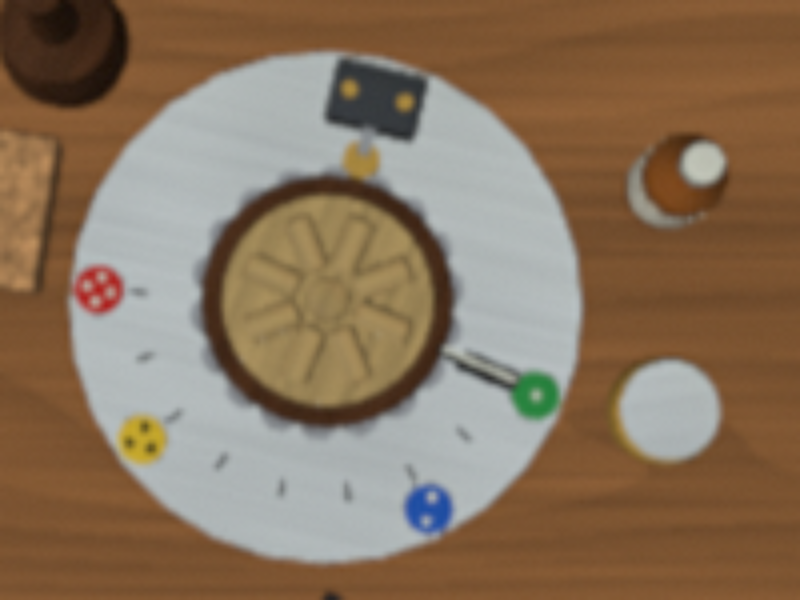

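The tab points straight at green and nothing else has moved. Joint 3 is near its limit, so I ease back a little and let it rest before handing in.

{"method": "carry_out", "body": {
  "targets": "0 0 0.015 0 0 0 1; 0 0 0.015 0 0 0 1; 0 0 0 0 0 0 1; 0 0 0 0 0 0 1; 0 0 0 0 0 0 1"
}}

```text
time_s: 9.1
eef_pos: [403.6, -79.7, 183.9]
ee_rot: [0.219, 0.673, -0.218, 0.672]
ft_force: [-0.8, 0.7, 0.7]
width: 0.1
```

```bash
python3 -c "
from h import *
st()
g=ray('top',(383.5,268.4),17)-C
# tab line: white line ends in t5 crop (445,352)-(520,380)
for u,v in((455,353),(518,378)):
  d=ray('top',(250+u/4,170+v/4),63)-C;print('tab ang',np.degrees(np.arctan2(d[1],d[0]))%360)
print('green ang',np.degrees(np.arctan2(g[1],g[0]))%360)
print(np.abs(r.observe()['joint_velocities']).max());print(r.finish_job())"
```

```text
t 9.1 p [403.6 -79.7 183.9] q [ 1.34  0.1  -1.29  2.1   0.11  1.01  0.93] F [-0.8  0.7  0.7] w 0.1
yaw of tool y 54.0 polar 191.9 197.2 x axis [-0.001  0.002 -1.   ]
tab ang 246.22675014572707
tab ang 246.89475761989115
green ang 246.31630300479566
0.024022527835633987
the job is handed in; nothing more can be done
None
```

The tab now points at the green marker, and I handed the job in at about 9 s of the 40 s allowed. `finish_job` gave no verdict.

With the fingers shut, I pushed one side of the tab from the -20° notch to the +80° notch. The force read at the end of each move stayed below about 7 N. I then backed off, rose clear and held still.

**Alignment:** in the last top view the tab lies at 246.2–246.9° and the green marker at 246.3°. That is within about 2 mm sideways.

**Surroundings:** that view covers the stand, bottle and tin, plus parts of the mallet and sanding block. Nothing in it had moved. I did not re-check the gouges or the mug, but the fingers stayed well away from them.

**Hand:** it is about 190 mm from the stand's axis and 184 mm up, with only sensor noise on the wrist force. Joint 3 ended at -1.29 rad, close to its -1.37 limit but within range.

No check failed or disagreed.

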